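# Scrap the failed tube and clear the leak tester

### The job

The tube under the gauge bridge of the leak tester has failed its test: take it out, lower it into the red reject crate and leave it lying flat on the bottom, without letting it fall from above the rim. Then clear the tester by pressing its red key fully and, once that has sprung back, its green key; press no key before the tube is in the crate and leave the yellow key alone. Do not disturb the good tube in the blue crate or the pump and the brass valve at the back.

Things in the scene. Friction and masses are not known exactly. Their poses are not given: they have to be found in the camera images.
- failed_tube: the failed tube: steel tube 22 mm in diameter, 160 mm long, with a brass hexagon nut (32 mm across flats, 37 mm across corners, 22 mm long) at each end, about 0.25 kg. Origin at the middle of its axis, x along the tube. At the start it lies level in two open V saddles under the tester's bridge, axis 90 mm above the bench along the tester's x
- tester: fixed leak tester. Origin at bench level under the middle of its bridge; x points away from the keys, z up. Base 40 mm high, x = -193 to +100 mm, 170 mm wide at the keys and 230 mm at the saddles. Reach the tube slantwise from the key side: right above it the bridge leaves no room for a gripper's body
- tester_bridge (a point): middle of the underside of the tester's white gauge bridge, 255 mm above the bench. The bridge is a frame, x = -50 to +50 mm, y = -113 to +113 mm, 35 mm thick, a thin pipe 17 mm higher on top, with a 60 (x) x 190 mm window in the middle, too small for a gripper's body; it stands on two posts 30 mm deep whose inner faces are at y = -96 and +96 mm; open at both ends
- tester_saddles (a point): point midway between the two V saddles, on the axis of a tube lying in them, 90 mm above the bench. Saddles 8 mm thick at x = -40 and +40 mm, tips level with the tube's axis and 20 mm either side of it; between them the tube is free all round, 39 mm above the base
- red_crate: fixed red plastic reject crate, open on top, outside 250 (x) x 190 (y) x 80 (z) mm, walls and floor 5 mm with an 8 mm lip outside the rim. Origin on the bench under its centre. It stands on either side of the tester
- red_crate_floor (a point): centre of the red crate's inner floor, 5 mm above the bench, axes as the crate
- blue_crate: fixed blue crate of the same size for good tubes, on the other side of the tester
- key_red (a joint): travel of the red key in m: 0 up, 0.006 fully down (about 5 N); springs back
- key_red_top (a point): centre of the top of the red key, 28 mm in diameter, pressed straight down. The three keys stand in a row across the front of the tester, 155 mm before its origin, 55 mm apart, in any order, tops 62 mm above the bench, in black collars 44 mm in diameter and 12 mm high
- key_green (a joint): travel of the green key, as the red one
- key_green_top (a point): centre of the top of the green key, as the red one
- key_yellow (a joint): travel of the yellow key, as the red one; not to be pressed
- key_yellow_top (a point): centre of the top of the yellow key
- good_tube: good tube, identical to the failed one, lying in the blue crate; leave it there
- pump: grey circulation pump with a black box on top, about 110 x 130 x 115 mm; bystander; origin under its centre
- valve: brass valve with a small red lever, 80 x 45 x 65 mm; bystander; origin under its centre

How it is judged:
On the way, in this order (a step that is already met when the one before it is completed fails the run):
1. the failed tube lies flat in the red crate, let go (x of failed_tube in the frame of red_crate_floor between -0.115 and 0.115 m and y of failed_tube in the frame of red_crate_floor between -0.085 and 0.085 m and z of failed_tube in the frame of red_crate_floor below 0.04 m and angle between failed_tube's own x axis and vertical between 1.35 and 1.79 rad and contact force between failed_tube and the fingers below 0.1 N and linear speed of failed_tube below 0.05 m/s), for 0.2 s.
2. the red key is pressed fully (value of joint key_red above 0.005 m), for 0.05 s.
3. the red key is up again and the green key is pressed fully (value of joint key_green above 0.005 m and value of joint key_red below 0.0015 m), for 0.05 s.
At the end, for the whole second after the job is handed in: The failed tube lies at rest on the bottom of the red crate: its middle within 115 mm (x) and 85 mm (y) of the crate's centre and less than 40 mm above the inner floor, its axis within 12 degrees of level. All three keys are up (less than 1.5 mm down) (x of failed_tube in the frame of red_crate_floor between -0.115 and 0.115 m and y of failed_tube in the frame of red_crate_floor between -0.085 and 0.085 m and z of failed_tube in the frame of red_crate_floor below 0.04 m and angle between failed_tube's own x axis and vertical between 1.35 and 1.79 rad and linear speed of failed_tube below 0.03 m/s and angular speed of failed_tube below 0.5 rad/s and value of joint each of key_red, key_green, key_yellow below 0.0015 m); the robot touches nothing.
It fails at once if a key is pressed (over 3 mm) while the failed tube is not lying in the red crate (value of joint any of key_red, key_green, key_yellow above 0.003 m and not (x of failed_tube in the frame of red_crate_floor between -0.115 and 0.115 m and y of failed_tube in the frame of red_crate_floor between -0.085 and 0.085 m and z of failed_tube in the frame of red_crate_floor below 0.04 m and angle between failed_tube's own x axis and vertical between 1.35 and 1.79 rad)).
It fails at once if the yellow key is pressed (over 3 mm) (value of joint key_yellow above 0.003 m).
It fails at once if the red and green keys are down together (over 3 mm) (value of joint each of key_red, key_green above 0.003 m).
It fails at once if the failed tube falls from above the crate's rim (faster than 1.35 m/s while the fingers do not touch it) (linear speed of failed_tube above 1.35 m/s and contact force between failed_tube and the fingers below 0.05 N).
It fails at once if the good tube, the pump or the valve is moved by more than 30 mm (distance of any of good_tube, pump, valve from where it was at the start of the episode above 0.03 m).
It also fails if it takes over 64 s, if anything falls off the work surface, if the arm or the gripper's body presses on something with over 40 N, if the wrist force passes 120 N, or if a joint passes its speed limit or range.

### The arm

A 7-joint arm with a two-finger parallel gripper is mounted at the origin on the work surface. World frame = base frame: x ahead of the robot, y to its left, z up, the work surface at z = 0. Lengths are in m, angles in rad, forces in N, time in s.
With the tool pointing down it reaches from about 0.4 to 0.85 m from the base axis. Payload 10.4 kg.
Tool frame: the origin (TCP) lies at the very end of the fingers, on their centre line; the grasp point (between the pads) lies 19 mm behind it; z points along the fingers, y is the line along which they close (so a half turn about z gives the same grasp; the last joint's range is limited). The gripper opens to 87 mm and grips with 3 to 60 N. Pads are 19 mm wide; open, the fingers measure 117 mm over their backs; the gripper's body (75 mm by 190 mm) begins 51 mm behind the grasp point.
Start: joints at [1.119, 0.332, -0.065, 1.46, 0.022, 1.35, -0.088], TCP at [0.26, -0.568, 0.223] pointing down, gripper open.
Joint ranges: [-2.6, 2.6], [-0.5, 2.12], [-1.47, 1.34], [0.16, 2.42], [-1.27, 4.41], [0.06, 2.06], [-2.6, 2.6]. Speed limits (rad/s): [2.22, 2.22, 2.79, 2.79, 3.14, 3.14, 3.14].

### API

Orientations are given as a unit quaternion [x, y, z, w].
In Python, from bench import status, camera, order gives the robot as it stands.
- The arm moves only by the tool jog_arm, never from a script. Its argument "plan" is a list of rows, each a list of 7 numbers: the turn, a rotation vector about the tool's x, y, z in rad, then the shift along the tool's x, y, z in mm, then the opening, from -1 (shut) to 1 (fully open). A call has 1 to 12 rows; each row is the pose to reach, as a shift and turn from the pose commanded when the call began, along the tool's axes at that moment; what a row does not reach only later rows make up. A row lasts 1/10 s, in which the tool goes at most 50 mm and 8.59 degrees, less where a joint would pass 70% of its speed; a pose out of reach is approached as far as the arm can. A call with a gripper value outside its range is refused whole. The fingers move at their own pace and stop on an object; "squeeze" is the grip in N (left out, the last holds). Time passes only in rows, so rows that repeat a pose let the fingers close. It gives the time, the measured TCP pose, the force, the opening and the grip force at its end, in the units of the state.
- status.read_state(): the state, without advancing time (a new reading comes with each control period).
- camera(name): name is "scene" or "side" or "wrist"; returns a dict with "image" (384x512x3 uint8, red, green, blue), "z_map" (384x512 float32, m along the optical axis (not along the pixel's ray), 0 where there is no reading), "fx", "fy", "cx", "cy" (pixels), "world_from_camera" (4x4, takes a point from camera to world coordinates); the wrist camera has in their place "mount" (4x4, takes a point from camera to tool coordinates, whose origin is the TCP and whose axes are the flange's). Camera axes: x right, y down, z forward; pixel columns grow to the right and rows downward; lengths in m; the calibration is good to about 2 mm. The wrist camera is an equidistant fisheye: a pixel r from the principal point sees the ray r / f radians off the axis. A picture is of the moment at which its call begins: read the wrist's pose just before it.
- order.close_job(): hands the job in; it is judged then, once.
The state is a dict: "time": time; "joint_positions": joint angles; "joint_vel": joint speeds; "joint_torque": joint torques, N m; "ee_pos": TCP position; "eef_rot": TCP orientation; "ft_force": force on the tool from outside, world axes, zero at the start; "torque": the same for the moment, N m; "width": finger opening in m; "grip_force": force on a finger pad.
Only numpy, scipy, OpenCV 4.12 (cv2) and the standard library are available. Lean on these libraries where they do the work, as an engineer would, in place of code of your own. Each camera call takes 0.05 s, during which the arm holds its last target. There are 200 camera calls.

## Working session

There is one attempt and no reset: what is moved stays moved. The work goes in short steps, Python scripts to look and compute and a tool call to move; the robot and the scene stay as the last step left them, time stands still between calls to the robot, and variables do not carry over. Pictures are saved under pics/ and viewed, at most 10 in all, crops included, and the job is handed in when it is done.

Besides the shell and the picture viewer there is one more tool, called after "Request:" as a command line: name --pt "numbers of a row" for each row, then --argument value for the rest. jog_arm: Moves the arm, as the interface text tells. Its arguments: {"type":"object","properties":{"plan":{"type":"array"},"squeeze":{"type":"number"}},"required":["plan"]}

```bash
mkdir -p pics; ls; cat > h.py <<'E'
import numpy as np, cv2
from bench import status, camera, order
from scipy.spatial.transform import Rotation as R
def snap(n,f):
    c=camera(n); cv2.imwrite('pics/'+f,c['image'][:,:,::-1]); np.savez('pics/'+n+'.npz',**c); return c
def cloud(c):
    v,u=np.mgrid[:384,:512]; z=c['z_map']
    P=np.stack([(u-c['cx'])/c['fx']*z,(v-c['cy'])/c['fy']*z,z,np.ones_like(z)],-1)
    W=(P@np.array(c['world_from_camera']).T)[...,:3]; W[z==0]=np.nan; return W
E
python3 - <<'E'
from h import *
s=status.read_state(); print(s)
a=snap('scene','s1.png'); b=snap('side','d1.png')
cv2.imwrite('pics/ab.png',np.vstack([a['image'],b['image']])[:,:,::-1][:, :])
for c in(a,b): print(c['fx'],np.round(c['world_from_camera'],3).tolist())
E
```

```text
pics
{'time': 0.0, 'joint_positions': array([ 1.11939027,  0.33283274, -0.06467001,  1.46095614,  0.02160041,
        1.34987584, -0.08852612]), 'joint_vel': array([ 1.42739072e-03, -7.38126134e-04, -3.56040863e-04,  2.92619392e-05,
        1.09597052e-03,  6.63187890e-04, -2.71099740e-05]), 'joint_torque': array([-3.42465137e-04, -6.23254895e+01,  2.47127458e-02, -3.89897203e+01,
       -6.12170273e-02,  4.00990422e-02,  1.54283784e-04]), 'ee_pos': array([ 0.25968408, -0.5680743 ,  0.22177122]), 'eef_rot': array([ 9.77106871e-01,  2.12747946e-01, -1.82749890e-04, -6.63713825e-04]), 'ft_force': array([-1.05604908, -0.15405238, -0.26155079]), 'torque': array([-0.0395224 ,  0.07010219, -0.03474994]), 'grip_force': 0.0, 'width': 0.08686285799550691}
407.6299236048116 [[0.972, -0.167, 0.168, 0.426], [-0.236, -0.73, 0.641, -0.639], [0.016, -0.663, -0.749, 0.915], [0.0, 0.0, 0.0, 1.0]]
461.5167286949563 [[-0.949, -0.21, 0.236, 0.303], [-0.316, 0.661, -0.681, 0.907], [-0.012, -0.721, -0.693, 1.073], [0.0, 0.0, 0.0, 1.0]]
```

View pics/s1.png

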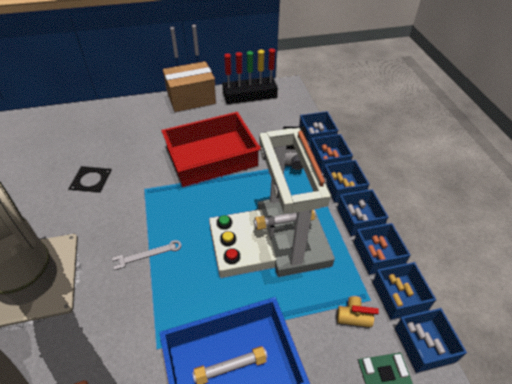

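View pics/d1.png

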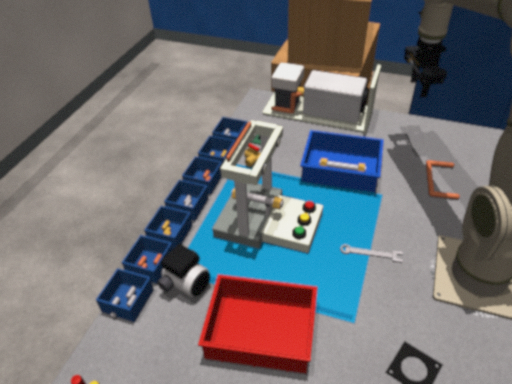

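The scene view shows the tester's keys at green (223,221), yellow (228,238) and red (232,255). The tube is under the bridge near (285,219), the red crate is at (210,148) on the +y side, and the blue crate is at the bottom. The side view agrees: red crate (260,322), keys near (305,218), pump (183,272).

```bash
python3 - <<'E'
from h import *
for n in('scene','side'):
    c=dict(np.load(f'pics/{n}.npz')); W=cloud(c); im=c['image']; H=cv2.cvtColor(im,cv2.COLOR_RGB2HSV).astype(int)
    h,s,v=H[...,0],H[...,1],H[...,2]
    print(n)
    box=(W[...,0]>.3)&(W[...,0]<.9)&(abs(W[...,1])<.25)
    for nm,m in dict(red=(h<8)|(h>172),yel=(h>20)&(h<32),grn=(h>45)&(h<80)).items():
        m=m&(s>140)&(v>70)&(W[...,2]>.05)&(W[...,2]<.075)&box
        k,l,st,ce=cv2.connectedComponentsWithStats(m.astype(np.uint8))
        for i in range(1,k):
            if st[i,4]>25: p=W[l==i]; print(nm,st[i,4],ce[i].round(1),np.nanmedian(p,0).round(4), ((p.max(0)+p.min(0))/2).round(4))
    m=((h<8)|(h>172))&(s>140)&(W[...,2]<.1)&(W[...,0]<.9)&(W[...,0]>.2)&(W[...,1]>.15)
    k,l,st,ce=cv2.connectedComponentsWithStats(m.astype(np.uint8)); i=1+st[1:,4].argmax()
    p=W[l==i]; 
    t=p[p[:,2]>.072]; print('crate rim',len(t),cv2.minAreaRect(t[:,:2].astype(np.float32)))
    f=p[p[:,2]<.012]; print('floor',len(f),cv2.minAreaRect(f[:,:2].astype(np.float32)),np.median(f[:,2]))
    m=(W[...,2]>.28)&(W[...,2]<.30)&(W[...,0]>.4)&(W[...,0]<.9)&(abs(W[...,1])<.3)&(s<60)
    k,l,st,ce=cv2.connectedComponentsWithStats(m.astype(np.uint8)); i=1+st[1:,4].argmax()
    t=W[l==i];print('bridge',len(t),cv2.minAreaRect(t[:,:2].astype(np.float32)))
    m=(W[...,2]>.092)&(W[...,2]<.115)&(W[...,0]>.4)&(W[...,0]<.9)&(abs(W[...,1])<.3)
    k,l,st,ce=cv2.connectedComponentsWithStats(m.astype(np.uint8))
    for i in range(1,k):
        if st[i,4]>25:
            t=W[l==i];print('tube?',st[i,:4],len(t),cv2.minAreaRect(t[:,:2].astype(np.float32)))
E
```

```text
scene
red 95 [231.4 253.6] [ 0.506  -0.0792  0.0617] [ 0.5069 -0.0785  0.058 ]
yel 89 [227.6 236.2] [ 0.5062 -0.0247  0.0611] [ 0.5079 -0.0228  0.0589]
grn 68 [223.6 219.5] [0.5065 0.0303 0.0615] [0.5079 0.0311 0.0589]
crate rim 887 ((0.5202335715293884, 0.3397217094898224), (0.2608678638935089, 0.2063160389661789), 9.383028984069824)
floor 1659 ((0.5413265228271484, 0.3435041904449463), (0.2906129062175751, 0.1957017183303833), 9.212329864501953) 0.005297344601202458
bridge 1750 ((0.6620326638221741, -0.023075461387634277), (0.2298475205898285, 0.11163723468780518), 89.38005065917969)
tube? [311 210   5   9] 31 ((0.7321978211402893, -0.03135592117905617), (0.022423837333917618, 0.010413114912807941), 62.457584381103516)
tube? [254 212  43  17] 339 ((0.6335300207138062, -0.024879377335309982), (0.11388272047042847, 0.027209674939513206), 2.108816146850586)
tube? [292 245  14   9] 71 ((0.6583146452903748, -0.13373835384845734), (0.010771723464131355, 0.03145788609981537), 68.95111846923828)
side
red 52 [309.1 205. ] [ 0.5068 -0.0699  0.0621] [ 0.5065 -0.0732  0.0594]
red 221 [291.9 29
[... 686 characters left out ...]
, 12.047101974487305)
tube? [232 188   4  10] 26 ((0.7316762804985046, -0.01432777475565672), (0.009235966950654984, 0.02595965936779976), 28.063806533813477)
tube? [247 192  37  16] 253 ((0.6353912949562073, -0.024621853604912758), (0.03465040773153305, 0.1149260550737381), 85.10761260986328)
tube? [237 216  12   9] 67 ((0.6622422337532043, 0.08657083660364151), (0.031403765082359314, 0.014678615145385265), 23.64396095275879)
tube? [184 253  16  21] 102 ((0.7362461686134338, 0.2698046863079071), (0.060925133526325226, 0.007120792288333178), 74.4858627319336)
tube? [161 261   7   8] 28 ((0.8022689819335938, 0.2961427867412567), (0.018067963421344757, 0.010310369543731213), 15.43478012084961)
```

```bash
cat >> h.py <<'E'
def tool(tilt,yaw=0):  # approach leaning forward by tilt deg from straight down, heading yaw deg
    return R.from_euler('z',yaw,degrees=True)*R.from_matrix(np.array([[1,0,0],[0,-1,0],[0,0,-1.]]).T)*R.from_euler('y',-tilt,degrees=True)
def go(*targets):
    s=status.read_state(); p=s['ee_pos']; r=R.from_quat(s['eef_rot'])
    print('t',round(s['time'],2),'now',p.round(4),'zaxis',r.as_matrix()[:,2].round(3),'yaxis',r.as_matrix()[:,1].round(3),'w',round(s['width'],4))
    for q,t in targets:
        print(q,'->',(r.inv()*t).as_rotvec().round(3).tolist(),(r.inv().apply(np.array(q)-p)*1000).round(1).tolist())
E
python3 - <<'E'
from h import *
print(tool(35).as_matrix().round(3).tolist())
T=tool(35); go(((.45,-.10,.26),T),((.575,-.023,.185),T))
E
```

```text
[[0.819, 0.0, -0.574], [0.0, -1.0, -0.0], [-0.574, 0.0, -0.819]]
t 0.1 now [ 0.2597 -0.5681  0.2219] zaxis [-0.001  0.001 -1.   ] yaxis [ 0.416 -0.909 -0.001] w 0.0871
(0.45, -0.1, 0.26) -> [0.13, -0.601, 0.416] [367.7, -346.6, -37.7]
(0.575, -0.023, 0.185) -> [0.13, -0.601, 0.416] [513.4, -364.6, 37.3]
```

Tilt sign needs flipping.

```bash
sed -i "s/'y',-tilt/'y',tilt/" h.py
python3 - <<'E'
from h import *
T=tool(35); print(T.as_matrix()[:,2]); go(((.45,-.10,.26),T),((.575,-.023,.185),T))
E
```

```text
[ 0.57357644  0.         -0.81915204]
t 0.1 now [ 0.2597 -0.5681  0.2219] zaxis [-0.001  0.001 -1.   ] yaxis [ 0.416 -0.909 -0.001] w 0.0871
(0.45, -0.1, 0.26) -> [-0.132, 0.602, 0.415] [367.7, -346.6, -37.7]
(0.575, -0.023, 0.185) -> [-0.132, 0.602, 0.415] [513.4, -364.6, 37.3]
```

Request:
jog_arm --pt "-0.132 0.602 0.415 368 -347 -38 1" --pt "-0.132 0.602 0.415 368 -347 -38 1" --pt "-0.132 0.602 0.415 368 -347 -38 1" --pt "-0.132 0.602 0.415 368 -347 -38 1" --pt "-0.132 0.602 0.415 368 -347 -38 1" --pt "-0.132 0.602 0.415 368 -347 -38 1" --pt "-0.132 0.602 0.415 368 -347 -38 1" --pt "-0.132 0.602 0.415 368 -347 -38 1" --pt "-0.132 0.602 0.415 368 -347 -38 1" --pt "-0.132 0.602 0.415 368 -347 -38 1" --pt "-0.132 0.602 0.415 368 -347 -38 1" --pt "-0.132 0.602 0.415 368 -347 -38 1" --squeeze 45

```text
time: 1.3
ee_pos: [0.4513, -0.0957, 0.2609]
eef_rot: [0.954, 0.004, 0.301, -0.0]
ft_force: [-1.1, 0.3, 0.4]
width: 0.0869
grip_force: 0.0
```

```bash
python3 - <<'E'
from h import *
T=tool(35); go(((.575,-.023,.185),T),((.650,-.023,.0785),T))
E
```

```text
t 1.3 now [ 0.4513 -0.0957  0.2609] zaxis [ 0.575  0.003 -0.818] yaxis [ 0.007 -1.     0.002] w 0.0869
(0.575, -0.023, 0.185) -> [-0.003, -0.001, 0.007] [58.1, -72.0, 133.4]
(0.65, -0.023, 0.0785) -> [-0.003, -0.001, 0.007] [58.3, -71.6, 263.6]
```

Request:
jog_arm --pt "0 0 0 58 -72 133 1" --pt "0 0 0 58 -72 133 1" --pt "0 0 0 58 -72 133 1" --pt "0 0 0 58 -72 133 1" --pt "0 0 0 58 -72 133 1" --pt "0 0 0 58 -72 133 1" --pt "0 0 0 58 -72 133 1" --pt "0 0 0 58 -72 133 1"

```text
time: 2.1
ee_pos: [0.5738, -0.0291, 0.1856]
eef_rot: [0.953, -0.0, 0.302, 0.001]
ft_force: [0.0, -0.1, -0.9]
width: 0.0871
grip_force: 0.0
```

```bash
python3 - <<'E'
from h import *
T=tool(35); go(((.650,-.023,.0785),T)); snap('wrist','w1.png')
E
```

```text
t 2.1 now [ 0.5738 -0.0291  0.1856] zaxis [ 0.575 -0.003 -0.818] yaxis [-0.002 -1.     0.002] w 0.0871
(0.65, -0.023, 0.0785) -> [0.003, -0.002, -0.0] [0.8, -6.4, 131.4]
```

View pics/w1.png

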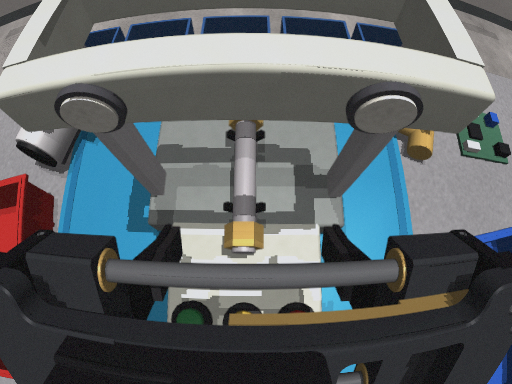

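The wrist view shows the tube running between the posts, with the near nut at (243,237). The fingers are centred on about column 251, so the tube lies a few mm to the +y side, which matches the computed -6 mm shift.

Request:
jog_arm --pt "0 0 0 0 -6 20 1" --pt "0 0 0 1 -6 50 1" --pt "0 0 0 1 -6 80 1" --pt "0 0 0 1 -6 105 1" --pt "0 0 0 1 -6 120 1" --pt "0 0 0 1 -6 130 1" --pt "0 0 0 1 -6 131 1" --pt "0 0 0 1 -6 131 1" --pt "0 0 0 1 -6 131 1"

```text
time: 3.05
ee_pos: [0.6503, -0.0223, 0.0793]
eef_rot: [0.953, 0.0, 0.302, 0.001]
ft_force: [-0.7, 0.3, 0.4]
width: 0.0866
grip_force: 0.0
```

```bash
python3 - <<'E'
from h import *
T=tool(35); go(((.650,-.023,.0785),T)); print(status.read_state()['ft_force']); snap('wrist','w2.png')
E
```

```text
t 3.05 now [ 0.6503 -0.0223  0.0793] zaxis [ 0.575 -0.002 -0.818] yaxis [-0.    -1.     0.002] w 0.0866
(0.65, -0.023, 0.0785) -> [0.002, -0.002, 0.001] [-0.7, 0.7, 0.4]
[-0.70894824  0.30899761  0.37491871]
```

View pics/w2.png

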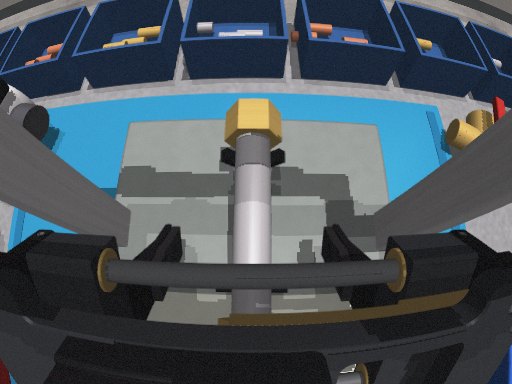

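The tube sits centred at column 252, between fingers at columns 170 and 335. I'll close and then lift a little.

Request:
jog_arm --pt "0 0 0 0 0 0 -1" --pt "0 0 0 0 0 0 -1" --pt "0 0 0 0 0 0 -1" --pt "0 0 0 0 0 0 -1" --pt "0 0 0 0 0 0 -1" --pt "0 0 0 0 0 0 -1" --pt "0 0 0 0 0 0 -1" --pt "0 0 0 0 0 0 -1" --pt "0 0 0 0 0 0 -1" --pt "0 0 0 0 0 0 -1" --squeeze 45

```text
time: 4.1
ee_pos: [0.6502, -0.0223, 0.0782]
eef_rot: [0.954, -0.0, 0.301, 0.001]
ft_force: [-0.1, -1.5, -0.1]
width: 0.0209
grip_force: 45.0
```

```bash
python3 - <<'E'
from h import *
p=status.read_state()['ee_pos']; T=tool(35)
print(status.read_state()['grip_force'])
go((p+[0,0,.036],T),(p+[-.08,0,.036],T),(p+[-.2,0,.045],T))
E
```

```text
44.98142783992989
t 4.1 now [ 0.6502 -0.0223  0.0782] zaxis [ 0.574 -0.001 -0.819] yaxis [-0.001 -1.     0.001] w 0.0209
[ 0.65019974 -0.02232775  0.11422229] -> [0.001, -0.001, 0.0] [20.7, 0.0, -29.5]
[ 0.57019974 -0.02232775  0.11422229] -> [0.001, -0.001, 0.0] [-44.8, 0.1, -75.4]
[ 0.45019974 -0.02232775  0.12322229] -> [0.001, -0.001, 0.0] [-137.9, 0.2, -151.7]
```

Request:
jog_arm --pt "0 0 0 7 0 -10 -1" --pt "0 0 0 14 0 -20 -1" --pt "0 0 0 20.5 0 -29.5 -1" --pt "0 0 0 20.5 0 -29.5 -1" --pt "0 0 0 -4 0 -47 -1" --pt "0 0 0 -28 0 -64 -1" --pt "0 0 0 -45 0 -75.5 -1" --pt "0 0 0 -75 0 -100 -1" --pt "0 0 0 -105 0 -125 -1" --pt "0 0 0 -138 0 -152 -1" --pt "0 0 0 -138 0 -152 -1" --pt "0 0 0 -138 0 -152 -1"

```text
time: 5.3
ee_pos: [0.4678, -0.0228, 0.1319]
eef_rot: [0.956, 0.001, 0.292, -0.002]
ft_force: [-56.5, -23.2, 25.9]
width: 0.021
grip_force: 45.0
```

```bash
python3 - <<'E'
from h import *
c=snap('scene','s2.png'); s=status.read_state()
# crate target: grip point at crate x=-25
T=tool(35,9.3); Tt=tool(22,9.3); C=np.array([.521,.3435,0]); ex=np.array([np.cos(np.radians(9.3)),np.sin(np.radians(9.3)),0])
def tcp(zg,T,x=-.025): return (C+x*ex+[0,0,zg])+.014*T.as_matrix()[:,2]
p=s['ee_pos']
go((p+[0,0,.09],tool(35)),(tcp(.20,T),T),(tcp(.13,Tt),Tt),(tcp(.05,Tt),Tt))
E
```

```text
t 5.35 now [ 0.4687 -0.0206  0.1325] zaxis [ 0.559  0.013 -0.829] yaxis [ 0.004 -1.    -0.012] w 0.021
[ 0.46867462 -0.02058355  0.22247267] -> [-0.013, 0.017, -0.003] [50.3, -1.1, -74.6]
[0.50425313 0.34075759 0.18853187] -> [0.079, 0.016, -0.137] [59.7, -361.8, -22.0]
[0.50150416 0.34030743 0.11701943] -> [0.063, -0.21, -0.145] [17.4, -360.5, 35.8]
[0.50150416 0.34030743 0.03701943] -> [0.063, -0.21, -0.145] [-27.3, -359.5, 102.1]
```

View pics/s2.png

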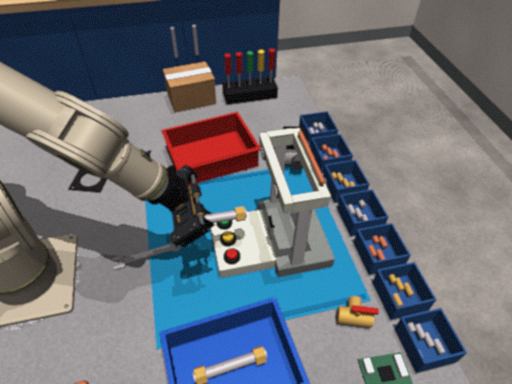

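The tube is held and clear of the bridge, with its far nut at (240,213), but the force reading of -56 N looks odd. I'll hold briefly and read it again.

Request:
jog_arm --pt "0 0 0 0 0 0 -1" --pt "0 0 0 0 0 0 -1" --pt "0 0 0 0 0 0 -1"

```text
time: 5.65
ee_pos: [0.4681, -0.0238, 0.1319]
eef_rot: [0.957, 0.001, 0.292, 0.001]
ft_force: [-1.0, -0.2, -2.0]
width: 0.0211
grip_force: 45.0
```

```bash
python3 - <<'E'
from h import *
s=status.read_state(); print(s['joint_positions'].round(3),s['ft_force'].round(2),s['joint_vel'].round(3)); go((s['ee_pos']+[0,0,.1],tool(35)))
E
```

```text
[ 1.147 -0.499 -0.996  2.416 -0.947  0.573 -0.779] [-0.99 -0.17 -1.97] [-0.001 -0.003 -0.001 -0.003 -0.015  0.006  0.011]
t 5.65 now [ 0.4681 -0.0238  0.1319] zaxis [ 0.558 -0.001 -0.83 ] yaxis [ 0.001 -1.     0.001] w 0.0211
[ 0.46809167 -0.02380486  0.23191428] -> [0.001, 0.019, 0.002] [55.8, 0.1, -83.0]
```

Only a transient, caused by joints 2 and 4 reaching their range limits; the force is now about 2 N. Next I lift and carry the tube over to the red crate.

Request:
jog_arm --pt "0 0 0 28 0 -41 -1" --pt "0 0 0 54 0 -80 -1" --pt "0 0 0 54 0 -80 -1" --pt "0 0 0 55 -60 -75 -1" --pt "0 0 0 55 -120 -70 -1" --pt "0 0 0 56 -180 -60 -1" --pt "0.04 0.02 -0.07 56 -240 -50 -1" --pt "0.08 0.02 -0.14 58 -300 -35 -1" --pt "0.08 0.02 -0.14 60 -360 -22 -1" --pt "0.08 0.02 -0.14 60 -360 -22 -1" --pt "0.08 0.02 -0.14 60 -360 -22 -1" --pt "0.08 0.02 -0.14 60 -360 -22 -1"

```text
time: 6.85
ee_pos: [0.4934, 0.3223, 0.1997]
eef_rot: [0.949, 0.079, 0.305, -0.024]
ft_force: [-0.7, 0.0, -2.5]
width: 0.021
grip_force: 45.0
```

```bash
cat >> h.py <<'E'
C=np.array([.521,.3435,0]); ex=np.array([np.cos(np.radians(9.3)),np.sin(np.radians(9.3)),0])
def tcp(zg,T,x=-.025): return (C+x*ex+[0,0,zg])+.014*T.as_matrix()[:,2]
E
python3 - <<'E'
from h import *
T=tool(35,9.3); Tt=tool(22,9.3)
go((tcp(.20,T),T),(tcp(.13,Tt),Tt),(tcp(.05,Tt),Tt)); snap('side','d2.png')
E
```

```text
t 6.85 now [0.4934 0.3223 0.1997] zaxis [ 0.575  0.094 -0.813] yaxis [ 0.164 -0.986  0.001] w 0.021
[0.50425313 0.34075759 0.18853187] -> [-0.0, -0.011, 0.003] [4.7, -16.4, 17.1]
[0.50150416 0.34030743 0.11701943] -> [0.0, -0.238, 0.003] [-39.2, -16.5, 73.6]
[0.50150416 0.34030743 0.03701943] -> [0.0, -0.238, 0.003] [-85.8, -16.6, 138.6]
```

View pics/d2.png

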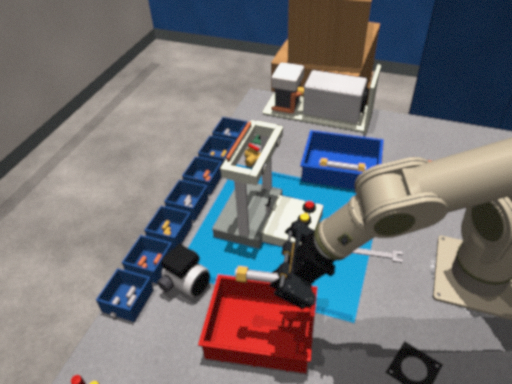

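The tube is held level over the crate, with its far nut at (241,273) and the crate centre near (260,322). I move in over the crate centre, easing the tilt to 22°.

Request:
jog_arm --pt "0 -0.05 0 0 -16 10 -1" --pt "0 -0.1 0 -10 -16.5 30 -1" --pt "0 -0.2 0 -25 -16.5 55 -1" --pt "0 -0.238 0 -39 -16.5 73 -1" --pt "0 -0.238 0 -39 -16.5 73 -1" --pt "0 -0.238 0 -39 -16.5 73 -1" --pt "0 -0.238 0 -39 -16.5 73 -1"

```text
time: 7.6
ee_pos: [0.4453, 0.2952, 0.1599]
eef_rot: [0.976, 0.085, 0.198, -0.024]
ft_force: [0.2, 0.3, -1.1]
width: 0.0208
grip_force: 45.0
```

```bash
python3 - <<'E'
from h import *
Tt=tool(22,9.3)
go((tcp(.13,Tt),Tt),(tcp(.05,Tt),Tt)); c=snap('side','d3.png'); W=cloud(c)
im=c['image']; H=cv2.cvtColor(im,cv2.COLOR_RGB2HSV).astype(int)
d=(W-C); X=d@ex; Y=d@np.array([-ex[1],ex[0],0]); Z=W[...,2]
m=(H[...,0]>14)&(H[...,0]<30)&(H[...,1]>90)&(abs(X)<.12)&(abs(Y)<.09)&(Z<.2)
print(m.sum(),[np.percentile(a[m],[5,50,95]).round(3) for a in (X,Y,Z)])
m=(H[...,1]<60)&(H[...,2]>110)&(abs(X)<.1)&(abs(Y)<.05)&(Z<.2)&(Z>.05); print(m.sum())
if m.sum()>8:
    print(np.polyfit(X[m],Z[m],1),np.polyfit(X[m],Y[m],1),np.percentile(X[m],[5,95]))
E
```

```text
t 7.6 now [0.4453 0.2952 0.1599] zaxis [ 0.383  0.081 -0.92 ] yaxis [ 0.176 -0.984 -0.013] w 0.0208
[0.50150416 0.34030743 0.11701943] -> [-0.018, -0.018, 0.008] [41.2, -34.0, 64.6]
[0.50150416 0.34030743 0.03701943] -> [-0.018, -0.018, 0.008] [9.9, -32.9, 138.2]
119 [array([-0.017, -0.007,  0.003]), array([-0.04 , -0.025, -0.018]), array([0.157, 0.17 , 0.175])]
223
[-0.18068463  0.16577127] [-0.0682127  -0.03498948] [-0.07765153 -0.01818331]
```

Request:
jog_arm --pt "0 0 0 0 0 0 -1" --pt "0 0 0 0 0 0 -1" --pt "0 0 0 0 0 0 -1"

```text
time: 7.95
ee_pos: [0.4458, 0.2948, 0.1603]
eef_rot: [0.976, 0.085, 0.198, -0.024]
ft_force: [-0.3, 0.3, -2.6]
width: 0.021
grip_force: 45.0
```

```bash
python3 - <<'E'
from h import *
Tt=tool(22,9.3);s=status.read_state(); print(s['joint_positions'].round(3))
go((tcp(.13,Tt),Tt),(tcp(.05,Tt),Tt))
E
```

```text
[ 0.975 -0.499 -1.468  2.055 -0.506  0.796 -1.68 ]
t 7.95 now [0.4458 0.2948 0.1603] zaxis [ 0.382  0.081 -0.92 ] yaxis [ 0.175 -0.985 -0.014] w 0.021
[0.50150416 0.34030743 0.11701943] -> [-0.018, -0.017, 0.007] [40.7, -34.4, 64.9]
[0.50150416 0.34030743 0.03701943] -> [-0.018, -0.017, 0.007] [9.5, -33.3, 138.5]
```

```bash
cat > kin.py <<'E'
import numpy as np
from scipy.optimize import least_squares
from scipy.spatial.transform import Rotation as R
L=np.array([.36,.42,.4,.3])
def fk(q,L=None,sg=-1):
    if L is None: L=LF
    z=np.array([0,0,1.]); r=R.identity(); p=L[0]*z
    r=R.from_euler('zyz',[0,0,0])
    rz=lambda a:R.from_rotvec([0,0,a]); ry=lambda a:R.from_rotvec([0,a,0])
    r=rz(sg*q[0])*ry(q[1]); p=p+r.apply(L[1]*z)
    r=r*rz(sg*q[2])*ry(q[3]); p=p+r.apply(L[2]*z)
    r=r*rz(sg*q[4])*ry(q[5])*rz(sg*q[6]); p=p+r.apply(L[3]*z)
    return p,r
D=[([1.11939,.33283,-.06467,1.46096,.0216,1.34988,-.08853],[.25968,-.56807,.22177],[.9771,.21275,-.0002,-.0007]),
([1.147,-.499,-.996,2.416,-.947,.573,-.779],[.4681,-.0238,.1319],[.957,.001,.292,.001]),
([.975,-.499,-1.468,2.055,-.506,.796,-1.68],[.4458,.2948,.1603],[.976,.085,.198,-.024])]
f=lambda L:np.concatenate([fk(q,L)[0]-p for q,p,_ in D])
LF=least_squares(f,L).x
if __name__=='__main__':
    print(LF,f(LF).round(4))
    for q,p,o in D: print((fk(q)[1].inv()*R.from_quat(o)).as_rotvec().round(3))
E
python3 kin.py
```

```text
[0.24718571 0.39388468 0.50002457 0.27508612] [ 0.0375  0.0287  0.0124  0.0005  0.0024 -0.0093  0.0029  0.0053 -0.0031]
[0.    0.    1.571]
[-1.000e-03 -0.000e+00  1.569e+00]
[-0.   -0.    1.57]
```

```bash
cat > kin2.py <<'E'
import numpy as np, itertools
from kin import D
from scipy.optimize import least_squares
from scipy.spatial.transform import Rotation as R
rz=lambda a:R.from_rotvec([0,0,-a]); ry=lambda a:R.from_rotvec([0,a,0])
def fk(q,L):
    ops=[rz(q[0]),ry(q[1]),rz(q[2]),ry(q[3]),rz(q[4]),ry(q[5]),rz(q[6])]
    # z lengths L[0..3] base, after2, after4, after6 ; x offs: after1,after3,after4,after5
    t=[(L[4],0,0),(0,0,L[1]),(L[5],0,0),(L[6],0,L[2]),(L[7],0,0),(L[8],0,L[3]),(0,0,0)]
    p=np.array([0,0,L[0]]); r=R.identity()
    for o,x in zip(ops,t): r=r*o; p=p+r.apply(x)
    return p,r*R.from_rotvec([0,0,np.pi/2])
if __name__=='__main__':
    base=[.3,.4,.45,.28,0,0,0,0,0]
    for S in [c for n in(1,2,3) for c in itertools.combinations(range(4,9),n)]:
        idx=list(range(4))+list(S)
        def full(v): L=np.zeros(9); L[idx]=v; return L
        f=lambda v:np.concatenate([fk(q,full(v))[0]-p for q,p,_ in D])
        o=least_squares(f,np.array(base)[idx]); print(S,round(abs(o.fun).max()*1000,2),o.x.round(4))
E
python3 kin2.py
```

```text
(4,) 39.53 [0.2429 0.432  0.4676 0.3205 0.0281]
(5,) 39.88 [0.2217 0.3752 0.4786 0.237  0.0328]
(6,) 39.69 [0.292  0.4253 0.5027 0.3175 0.0391]
(7,) 37.93 [0.2557 0.3898 0.504  0.2709 0.008 ]
(8,) 38.44 [ 0.2317  0.4009  0.4742  0.2822 -0.0251]
(4, 5) 40.35 [0.231  0.4159 0.4628 0.2935 0.0231 0.0163]
(4, 6) 39.5 [ 0.2421  0.4318  0.4673  0.3201  0.0283 -0.0007]
(4, 7) 37.46 [ 0.175   0.4898  0.415   0.3839  0.0474 -0.0616]
(4, 8) 40.0 [ 0.2318  0.4328  0.4522  0.3205  0.0248 -0.0187]
(5, 6) 40.17 [0.2427 0.3901 0.4839 0.2598 0.026  0.0137]
(5, 7) 40.45 [0.2318 0.37   0.4832 0.2316 0.033  0.0098]
(5, 8) 39.67 [ 0.223   0.3793  0.4775  0.2441  0.0277 -0.0042]
(6, 7) 39.09 [ 0.2823  0.4555  0.4894  0.3533  0.0578 -0.0295]
(6, 8) 39.53 [ 0.2623  0.418   0.4821  0.3059  0.0234 -0.019 ]
(7, 8) 40.12 [ 0.2565  0.3887  0.4821  0.2698  0.0265 -0.0302]
(4, 5, 6) 39.95 [ 0.1963  0.3983  0.4501  0.2654  0.0279  0.0247 -0.024 ]
(4, 5, 7) 37.05 [ 0.1735  0.4993  0.4124  0.3971  0.0505 -0.005  -0.0664]
(4, 5, 8) 29.84 [ 0.3284  0.7463  0.3647  0.8316  0.0817 -0.3081 -0.2362]
(4, 6, 7) 37.97 [ 0.1933  0.5069  0.4174  0.4065  0.043   0.0233 -0.0702]
(4, 6, 8) 39.28 [ 0.2     0.4235  0.438   0.3061  0.0315 -0.0244 -0.0234]
(4, 7, 8) 37.65 [ 0.1778  0.4864  0.4163  0.38    0.0459 -0.0579 -0.0023]
(5, 6, 7) 40.28 [0.2396 0.3835 0.4839 0.2506 0.0283 0.0093 0.0035]
(5, 6, 8) 37.8 [ 0.328   0.4991  0.4844  0.4395 -0.0731  0.0562 -0.0654]
(5, 7, 8) 33.66 [ 0.572   0.6293  0.4895  0.7602 -0.4235  0.2222 -0.3865]
(6, 7, 8) 40.64 [ 0.2364  0.3369  0.4792  0.2051 -0.0449  0.0677 -0.0498]
```

```bash
cat > kin3.py <<'E'
import numpy as np
from kin import D
from scipy.optimize import least_squares
from scipy.spatial.transform import Rotation as R
rz=lambda a:R.from_rotvec([0,0,-a]); ry=lambda a:R.from_rotvec([0,a,0])
def fk(q,L):
    ops=[rz(q[0]),ry(q[1]),rz(q[2]),ry(q[3]),rz(q[4]),ry(q[5]),rz(q[6])]
    t=[(0,L[4],0),(0,0,L[1]),(L[5],0,0),(L[6],0,L[2]),(0,L[7],0),(L[8],0,L[3]),(0,0,0)]
    p=np.array([0,0,L[0]]); r=R.identity()
    for o,x in zip(ops,t): r=r*o; p=p+r.apply(x)
    return p,r*R.from_rotvec([0,0,np.pi/2])
f=lambda v:np.concatenate([np.concatenate([fk(q,v)[0]-p for q,p,_ in D]),(v-P0)*.03])
P0=np.array([.365,.395,.385,.3,0,0,0,0,0])
LF=least_squares(f,P0).x
if __name__=='__main__': print(LF.round(4),(f(LF)[:9]*1000).round(1))
E
python3 kin3.py
```

```text
[ 0.2651  0.4295  0.4711  0.3472 -0.0274  0.0174 -0.0075 -0.0184 -0.0069] [ 0.2  0.  -0.2  0.3  0.  -0.1 -0.2 -0.3  0.4]
```

```bash
cat > sim.py <<'E'
from kin3 import *
from h import tool,tcp,status
lo=np.array([-2.6,-.5,-1.47,.16,-1.27,.06,-2.6]); hi=np.array([2.6,2.12,1.34,2.42,4.41,2.06,2.6])
def err(q,p,T):
    a,r=fk(q,LF); return np.concatenate([p-a,(T*r.inv()).as_rotvec()])
def jac(q):
    J=np.zeros((6,7)); a,r=fk(q,LF)
    for i in range(7):
        d=q.copy(); d[i]+=1e-5; b,s=fk(d,LF); J[:3,i]=(b-a)/1e-5; J[3:,i]=(s*r.inv()).as_rotvec()/1e-5
    return J
def step(q,p,T,lam=.02,n=4):
    for _ in range(n):
        J=jac(q); q=np.clip(q+J.T@np.linalg.solve(J@J.T+lam**2*np.eye(6),err(q,p,T)),lo,hi)
    return q
def track(q,p,T,m=10):
    a,r=fk(q,LF); dv=(T*r.inv()).as_rotvec()
    for k in range(1,m+1): q=step(q,a+(p-a)*k/m,R.from_rotvec(dv*k/m)*r)
    return q
E
python3 - <<'E'
from sim import *
q=np.array(D[0][0]); T=tool(35)
for p in [(.45,-.1,.26),(.575,-.029,.185),(.65,-.023,.078),(.65,-.023,.114),(.57,-.023,.114),(.45,-.023,.123)]:
    q=track(q,np.array(p),T); print(p,q.round(2),abs(err(q,np.array(p),T)).max().round(3))
E
```

```text
(0.45, -0.1, 0.26) [ 0.9  -0.5  -0.49  2.28 -0.64  0.85 -0.86] 0.029
(0.575, -0.029, 0.185) [ 1.08 -0.15 -1.03  2.16 -0.32  0.46 -1.31] 0.0
(0.65, -0.023, 0.078) [ 0.64  0.29 -0.72  2.13  0.85  0.25 -2.34] 0.0
(0.65, -0.023, 0.114) [ 0.79  0.26 -0.87  2.09  0.67  0.32 -2.16] 0.0
(0.57, -0.023, 0.114) [ 1.15  0.05 -1.18  2.26  0.21  0.25 -1.77] 0.0
(0.45, -0.023, 0.123) [ 0.81 -0.44 -0.75  2.42 -0.76  0.45 -0.95] 0.076
```

```bash
python3 - <<'E'
from sim import *
q0=status.read_state()['joint_positions']; Tt=tool(22,9.3)
P=tcp(.05,Tt); rng=np.random.default_rng(0)
q=track(q0,tcp(.13,Tt),Tt); print('direct',q.round(2),abs(err(q,tcp(.13,Tt),Tt)).max().round(3))
best=[]
for yaw in(9.3,):
    for i in range(60):
        o=least_squares(lambda q:np.concatenate([err(q,P,tool(22,yaw)),.002*(q-q0)]),rng.uniform(lo,hi),bounds=(lo-1e-9,hi+1e-9))
        if abs(err(o.x,P,tool(22,yaw))).max()<.01: best.append((np.linalg.norm(o.x-q0),o.x))
best.sort(key=lambda b:b[0]); print(len(best)); [print(round(b[0],2),b[1].round(2)) for b in best[:3]]
# via candidates
res=[]
for r in(.45,.55,.65,.75):
  for z in(.3,.4,.5):
    for az in(0,15,30,45,60):
      for yaw in(-20,9.3,40,70):
       for tilt in (22,35,):
        T=tool(tilt,yaw); p=np.array([r*np.cos(np.radians(az)),r*np.sin(np.radians(az)),z])
        q=track(q0,p,T,6)
        if abs(err(q,p,T)).max()>.01: continue
        q=track(q,tcp(.13,Tt),Tt,6); e=abs(err(q,tcp(.13,Tt),Tt)).max()
        if e>.005: continue
        q=track(q,P,Tt,4); e=abs(err(q,P,Tt)).max()
        m=np.min(np.r_[q-lo,hi-q]); res.append((-m,e,r,z,az,yaw,tilt,q.round(2)))
res.sort(key=lambda a:(a[1]>.005,a[0])); print(len(res)); [print(*x) for x in res[:6]]
E
```

```text
direct [ 1.28 -0.5  -1.47  1.98 -0.62  0.76 -1.62] 0.247
24
2.67 [-0.69  0.28 -0.11  2.06  0.5   0.54 -2.6 ]
2.67 [-0.69  0.28 -0.11  2.06  0.5   0.54 -2.6 ]
2.67 [-0.69  0.28 -0.11  2.06  0.5   0.54 -2.6 ]
2
-0.0 0.11158429869125831 0.75 0.3 0 9.3 22 [-0.38  0.32 -0.45  2.04  0.68  0.59 -2.6 ]
-0.0 0.026784617873501754 0.75 0.4 45 70 35 [-0.62  0.29 -0.19  2.05  0.54  0.55 -2.6 ]
```

```bash
python3 - <<'E'
from sim import *
rng=np.random.default_rng(1); mid=(lo+hi)/2; w=2/(hi-lo)
for tilt in(22,):
  for yaw in(-80,-50,-20,9,40,70,100):
    best=(-1,)
    for i in range(40):
        T=tool(tilt,yaw); d=R.from_euler('z',yaw,degrees=True).apply([1,0,0]); P=np.array([.521,.3435,.05])-.02*d+.014*T.as_matrix()[:,2]
        o=least_squares(lambda q:np.concatenate([err(q,P,T),.003*((q-mid)*w)**4]),rng.uniform(lo,hi),bounds=(lo,hi))
        if abs(err(o.x,P,T)).max()<.006:
            m=np.min(np.r_[o.x-lo,hi-o.x])
            if m>best[0]: best=(m,o.x.round(2))
    print(tilt,yaw,best)
q=status.read_state()['joint_positions']; print(q.round(2))
E
```

```text
22 -80 (np.float64(0.5302184660519338), array([-0.25,  0.88, -0.91,  1.42,  0.9 ,  1.53,  2.03]))
22 -50 (np.float64(0.23249641279776956), array([-0.12,  0.84, -1.05,  1.64,  1.09,  1.4 ,  2.37]))
22 -20 (np.float64(0.15529595178362054), array([-1.77,  0.68,  1.13,  1.93, -0.39,  0.74, -2.44]))
22 9 (np.float64(0.34180639293061965), array([-1.58,  0.39,  0.89,  2.08, -0.18,  0.49, -2.04]))
22 40 (np.float64(0.354489581856015), array([-0.45,  0.27, -0.21,  2.07,  0.08,  0.43, -1.58]))
22 70 (np.float64(0.47722655874215647), array([ 0.14,  0.44, -0.74,  1.94,  0.08,  0.57, -0.91]))
22 100 (np.float64(0.6653112566327237), array([ 0.17,  0.58, -0.75,  1.75,  0.02,  0.82, -0.31]))
[ 0.97 -0.5  -1.47  2.06 -0.51  0.8  -1.68]
```

```bash
cat >> h.py <<'E'
def tq(zg,tilt,yaw,off=.02):
    T=tool(tilt,yaw); d=R.from_euler('z',yaw,degrees=True).apply([1,0,0])
    return np.array([.521,.3435,zg])-off*d+.014*T.as_matrix()[:,2],T
E
python3 - <<'E'
from sim import *
from h import tq
q0=status.read_state()['joint_positions']
for yaw in(40,50,60,75):
  res=[]
  A=tq(.14,22,yaw);B=tq(.05,22,yaw)
  q=track(q0,*tq(.2,35,yaw),6);q=track(q,*A,6); q=track(q,*B,4); print(yaw,'direct',q.round(2),abs(err(q,*B)).max().round(3))
  for r in(.45,.55,.65,.75):
   for z in(.3,.4):
    for az in(0,20,35,50):
     for y2 in(yaw-25,yaw,yaw+30):
      T=tool(35,y2); p=np.array([r*np.cos(np.radians(az)),r*np.sin(np.radians(az)),z])
      q=track(q0,p,T,6)
      if abs(err(q,p,T)).max()>.01: continue
      qv=q; q=track(q,*A,6); e=abs(err(q,*A)).max()
      q=track(q,*B,4); e=max(e,abs(err(q,*B)).max())
      if e<.01: res.append((round(np.min(np.r_[q-lo,hi-q]),2),e.round(4),r,z,az,y2,qv.round(2),q.round(2)))
  res.sort(key=lambda a:-a[0]); print(len(res)); [print(*x) for x in res[:3]]
E
```

```text
40 direct [ 0.2   0.44 -0.92  2.04  0.67  0.52 -2.02] 0.0
52
0.38 0.0 0.55 0.3 0 15 [ 0.74 -0.3  -0.59  2.04 -0.53  0.83 -0.93] [ 0.18  0.43 -0.9   2.04  0.65  0.51 -2.01]
0.38 0.0 0.55 0.3 20 15 [ 0.7  -0.46 -0.92  2.04 -0.49  0.8  -1.35] [ 0.26  0.48 -1.    2.04  0.75  0.54 -2.08]
0.38 0.0 0.55 0.3 20 40 [ 0.54 -0.29 -0.67  2.01 -0.62  0.89 -0.75] [ 0.12  0.4  -0.84  2.04  0.58  0.49 -1.96]
50 direct [ 0.21  0.44 -0.89  2.02  0.48  0.5  -1.65] 0.0
67
0.4 0.0 0.45 0.3 0 25 [ 0.47 -0.49 -0.23  2.2  -0.58  0.99 -0.68] [ 0.09  0.38 -0.75  2.02  0.33  0.48 -1.54]
0.4 0.0 0.55 0.3 0 25 [ 0.68 -0.24 -0.49  2.01 -0.58  0.9  -0.69] [ 0.14  0.4  -0.8   2.02  0.38  0.48 -1.58]
0.4 0.0 0.55 0.3 20 25 [ 0.61 -0.39 -0.8   2.04 -0.54  0.81 -1.11] [ 0.23  0.45 -0.92  2.02  0.51  0.51 -1.67]
60 direct [ 0.27  0.48 -0.92  1.99  0.38  0.53 -1.35] 0.0
74
0.43 0.0 0.45 0.3 0 35 [ 0.44 -0.42 -0.16  2.16 -0.61  1.07 -0.46] [ 0.04  0.38 -0.65  1.99  0.09  0.5  -1.13]
0.43 0.0 0.45 0.3 0 60 [ 0.43 -0.22 -0.07  2.   -0.64  1.3  -0.01] [-0.04  0.36 -0.56  1.99  0.01  0.5  -1.07]
0.43 0.0 0.45 0.3 0 90 [ 0.46  0.03 -0.13  1.77 -0.57  1.57  0.4 ] [-0.1   0.34 -0.5   1.99 -0.04  0.5  -1.03]
75 direct [ 0.35  0.57 -0.99  1.91  0.33  0.63 -1.  ] 0.0
82
0.51 0.0 0.65 0.3 20 75 [ 0.8   0.42 -1.18  1.56 -0.14  1.08 -0.49] [ 0.29  0.53 -0.9   1.91  0.22  0.62 -0.92]
0.51 0.0 0.65 0.3 20 105 [ 0.6   0.7  -1.17  1.26  0.03  1.45 -0.17] [ 0.28  0.52 -0.9   1.91  0.22  0.62 -0.91]
0.51 0.0 0.65 0.3 35 75 [ 0.7   0.35 -1.35  1.68 -0.08  0.91 -0.78] [ 0.33  0.55 -0.96  1.91  0.29  0.62 -0.96]
```

Joints 2 and 3 are at their limits, which is why the arm stopped short. In simulation, yawing the tool to about 60° frees the arm, and the tube still fits the crate at that angle.

```bash
python3 - <<'E'
from h import *
go(tq(.2,35,60))
E
```

```text
t 7.95 now [0.4458 0.2948 0.1603] zaxis [ 0.382  0.081 -0.92 ] yaxis [ 0.175 -0.985 -0.014] w 0.021
[0.51501504 0.33313374 0.18853187] -> [0.412, 0.19, -0.77] [79.8, -26.0, 3.6]
```

Request:
jog_arm --pt "0.05 0.02 -0.1 10 -3 -20 -1" --pt "0.1 0.05 -0.2 20 -6 -20 -1" --pt "0.41 0.19 -0.77 80 -26 4 -1" --pt "0.41 0.19 -0.77 80 -26 4 -1" --pt "0.41 0.19 -0.77 80 -26 4 -1" --pt "0.41 0.19 -0.77 80 -26 4 -1" --pt "0.41 0.19 -0.77 80 -26 4 -1" --pt "0.41 0.19 -0.77 80 -26 4 -1" --pt "0.41 0.19 -0.77 80 -26 4 -1" --pt "0.41 0.19 -0.77 80 -26 4 -1" --pt "0.41 0.19 -0.77 80 -26 4 -1"

```text
time: 9.05
ee_pos: [0.5155, 0.3325, 0.1879]
eef_rot: [0.827, 0.475, 0.26, -0.15]
ft_force: [0.4, 0.4, -1.6]
width: 0.0212
grip_force: 45.0
```

```bash
python3 - <<'E'
from h import *
print(status.read_state()['joint_positions'].round(2))
go(tq(.2,35,60),tq(.14,22,60),tq(.05,22,60))
E
```

```text
[ 0.87  0.28 -1.45  1.99 -0.05  0.58 -0.98]
t 9.05 now [0.5155 0.3325 0.1879] zaxis [ 0.288  0.495 -0.82 ] yaxis [ 0.864 -0.504 -0.001] w 0.0212
[0.51501504 0.33313374 0.18853187] -> [0.002, 0.002, -0.004] [0.6, -0.7, -0.4]
[0.51362225 0.33072136 0.12701943] -> [0.002, -0.225, -0.005] [-36.9, -0.7, 48.5]
[0.51362225 0.33072136 0.03701943] -> [0.002, -0.225, -0.005] [-88.4, -0.6, 122.3]
```

That pose was reached exactly. Next, down to z = 0.14 at 22° tilt, then a check.

Request:
jog_arm --pt "0 -0.1 0 -15 0 20 -1" --pt "0 -0.2 0 -30 0 40 -1" --pt "0 -0.225 0 -37 0 48 -1" --pt "0 -0.225 0 -37 0 48 -1" --pt "0 -0.225 0 -37 0 48 -1" --pt "0 -0.225 0 -37 0 48 -1"

```text
time: 9.65
ee_pos: [0.5144, 0.3302, 0.1286]
eef_rot: [0.85, 0.49, 0.167, -0.095]
ft_force: [-0.3, -0.9, -2.8]
width: 0.0209
grip_force: 45.0
```

```bash
python3 - <<'E'
from h import *
print(status.read_state()['joint_positions'].round(2))
go(tq(.14,22,60),tq(.05,22,60))
a=snap('side','d4.png');b=snap('scene','s4.png')
cv2.imwrite('pics/c4.png',np.vstack([a['image'][220:384,150:400],b['image'][80:244,100:350]])[:,:,::-1].repeat(2,0).repeat(2,1)[:600])
E
```

```text
[ 0.42  0.34 -1.09  1.89  0.21  0.73 -1.25]
t 9.65 now [0.5144 0.3302 0.1286] zaxis [ 0.191  0.326 -0.926] yaxis [ 0.865 -0.502  0.002] w 0.0209
[0.51362225 0.33072136 0.12701943] -> [0.002, -0.003, -0.002] [-0.6, -0.9, 1.5]
[0.51362225 0.33072136 0.03701943] -> [0.002, -0.003, -0.002] [-34.5, -1.0, 84.8]
```

View pics/c4.png

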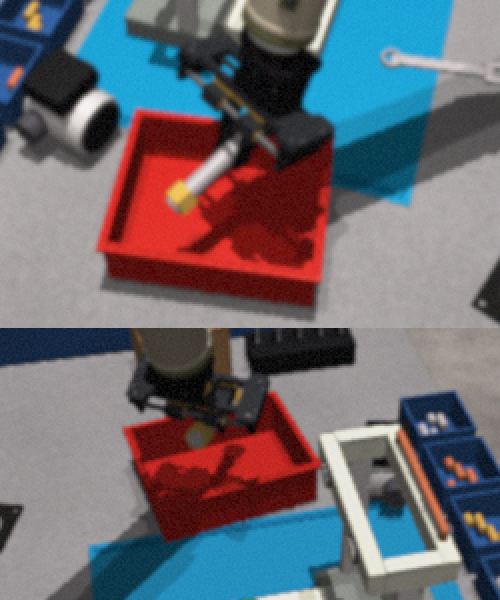

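The tube hangs inside the crate outline with its far nut at (180,197) in the crop, and the gripper body is above the rim. I lower it.

Request:
jog_arm --pt "0 0 0 -10 -1 25 -1" --pt "0 0 0 -20 -1 50 -1" --pt "0 0 0 -28 -1 68 -1" --pt "0 0 0 -32 -1 78 -1" --pt "0 0 0 -34.5 -1 84.5 -1" --pt "0 0 0 -34.5 -1 84.5 -1" --pt "0 0 0 -34.5 -1 84.5 -1"

```text
time: 10.45
ee_pos: [0.5136, 0.3309, 0.0372]
eef_rot: [0.85, 0.49, 0.167, -0.095]
ft_force: [-0.2, -0.4, -1.7]
width: 0.0211
grip_force: 45.0
```

```bash
python3 - <<'E'
from h import *
go(tq(.05,22,60),tq(.046,22,60)); print(status.read_state()['ft_force'])
E
```

```text
t 10.45 now [0.5136 0.3309 0.0372] zaxis [ 0.19   0.325 -0.926] yaxis [ 0.865 -0.501  0.001] w 0.0211
[0.51362225 0.33072136 0.03701943] -> [0.002, -0.002, -0.001] [-0.3, 0.1, 0.1]
[0.51362225 0.33072136 0.03301943] -> [0.002, -0.002, -0.001] [-1.8, 0.1, 3.8]
[-0.19096998 -0.35122418 -1.68711225]
```

Request:
jog_arm --pt "0 0 0 -2 0 3 -1" --pt "0 0 0 -2 0 3 0" --pt "0 0 0 -2 0 3 0.3" --pt "0 0 0 -2 0 3 0.5" --pt "0 0 0 -2 0 3 0.7" --pt "0 0 0 -2 0 3 0.7" --pt "0 0 0 -2 0 3 0.7" --pt "0 0 0 -2 0 -20 0.7" --pt "0 0 0 -2 0 -60 0.7" --pt "0 0 0 -2 0 -110 0.7" --pt "0 0 0 -2 0 -160 0.7" --pt "0 0 0 -2 0 -200 0.7"

```text
time: 11.65
ee_pos: [0.4801, 0.2684, 0.2019]
eef_rot: [0.851, 0.488, 0.167, -0.094]
ft_force: [-0.5, -1.6, 3.1]
width: 0.0738
grip_force: 0.0
```

```bash
python3 - <<'E'
from h import *
print(status.read_state()['joint_positions'].round(2))
a=snap('side','d5.png'); W=cloud(a); X=(W-C)@ex; Y=(W-C)@np.array([-ex[1],ex[0],0])
H=cv2.cvtColor(a['image'],cv2.COLOR_RGB2HSV).astype(int)
m=(H[...,0]>14)&(H[...,0]<32)&(H[...,1]>90)&(abs(X)<.125)&(abs(Y)<.095)&(W[...,2]<.09)
k,l,st,ce=cv2.connectedComponentsWithStats(m.astype(np.uint8))
for i in range(1,k):
    if st[i,4]>8: g=l==i; print(st[i,4],ce[i].round(),[np.median(q[g]).round(3) for q in(X,Y,W[...,2])])
go((( .42,.1,.25),tool(0)))
E
```

```text
[ 0.93  0.04 -1.37  1.93 -0.22  0.89 -0.85]
104 [285. 308.] [np.float64(-0.053), np.float64(-0.054), np.float64(0.036)]
120 [245. 339.] [np.float64(0.03), np.float64(0.045), np.float64(0.036)]
t 11.7 now [0.4826 0.2664 0.2059] zaxis [ 0.2    0.321 -0.926] yaxis [ 0.86  -0.51   0.009] w 0.0741
(0.42, 0.1, 0.25) -> [-0.193, -0.357, 1.024] [-145.5, 31.5, -106.7]
```

View pics/d5.png

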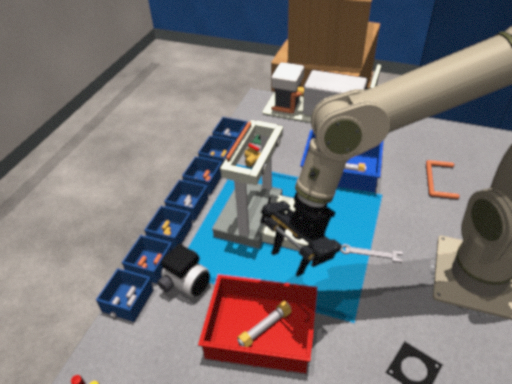

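The failed tube lies in the red crate, flat: its nuts at (285,308) and (245,339) have equal heights. Now the keys, simulated first for reach.

```bash
python3 - <<'E'
from sim import *
q0=status.read_state()['joint_positions']
for yaw in(-30,0,30,60):
    q=q0; T=tool(0,yaw); o=[]
    for p in[(.48,.2,.25),(.507,-.0755,.15),(.507,-.0755,.055),(.507,-.0755,.15),(.5075,.034,.12),(.5075,.034,.055),(.48,.034,.2)]:
        q=track(q,np.array(p),T,6); o.append(abs(err(q,np.array(p),T)).max().round(3))
    print(yaw,o,q.round(2))
from h import *
go(((.48,.2,.25),tool(0,30)),((.507,-.0755,.15),tool(0,30)))
E
```

```text
-30 [np.float64(0.121), np.float64(0.0), np.float64(0.0), np.float64(0.0), np.float64(0.0), np.float64(0.0), np.float64(0.0)] [ 0.8   0.12 -1.    1.83  0.1   1.25 -2.32]
0 [np.float64(0.0), np.float64(0.0), np.float64(0.0), np.float64(0.0), np.float64(0.0), np.float64(0.0), np.float64(0.0)] [ 0.9   0.14 -1.11  1.83  0.14  1.25 -1.82]
30 [np.float64(0.0), np.float64(0.0), np.float64(0.0), np.float64(0.0), np.float64(0.0), np.float64(0.0), np.float64(0.0)] [ 0.93  0.15 -1.15  1.83  0.15  1.25 -1.31]
60 [np.float64(0.0), np.float64(0.0), np.float64(0.0), np.float64(0.0), np.float64(0.0), np.float64(0.0), np.float64(0.0)] [ 0.98  0.17 -1.21  1.83  0.17  1.25 -0.8 ]
t 11.7 now [0.4826 0.2664 0.2059] zaxis [ 0.2    0.321 -0.926] yaxis [ 0.86  -0.51   0.009] w 0.0741
(0.48, 0.2, 0.25) -> [-0.091, -0.381, 0.507] [-37.5, 32.1, -62.6]
(0.507, -0.0755, 0.15) -> [-0.091, -0.381, 0.507] [-282.5, 194.9, -53.1]
```

Request:
jog_arm --pt "-0.09 -0.38 0.507 -37 32 -63 -1" --pt "-0.09 -0.38 0.507 -37 32 -63 -1" --pt "-0.09 -0.38 0.507 -37 32 -63 -1" --pt "-0.09 -0.38 0.507 -37 32 -63 -1" --pt "-0.09 -0.38 0.507 -282 195 -53 -1" --pt "-0.09 -0.38 0.507 -282 195 -53 -1" --pt "-0.09 -0.38 0.507 -282 195 -53 -1" --pt "-0.09 -0.38 0.507 -282 195 -53 -1" --pt "-0.09 -0.38 0.507 -282 195 -53 -1" --pt "-0.09 -0.38 0.507 -282 195 -53 -1" --pt "-0.09 -0.38 0.507 -282 195 -53 -1" --pt "-0.09 -0.38 0.507 -282 195 -53 -1"

```text
time: 12.9
ee_pos: [0.5061, -0.0737, 0.1441]
eef_rot: [0.966, 0.26, -0.002, -0.002]
ft_force: [0.8, 0.2, 0.6]
width: 0.0004
grip_force: 0.0
```

```bash
python3 - <<'E'
from h import *
T=tool(0,30);go(((.507,-.0755,.075),T),((.507,-.0755,.0545),T))
E
```

```text
t 12.9 now [ 0.5061 -0.0737  0.1441] zaxis [-0.006  0.002 -1.   ] yaxis [ 0.503 -0.864 -0.005] w 0.0004
(0.507, -0.0755, 0.075) -> [-0.005, 0.004, 0.003] [0.1, 2.4, 69.1]
(0.507, -0.0755, 0.0545) -> [-0.005, 0.004, 0.003] [0.2, 2.5, 89.6]
```

Request:
jog_arm --pt "-0.005 0.004 0 0 2.5 40 -1" --pt "-0.005 0.004 0 0 2.5 69 -1" --pt "-0.005 0.004 0 0 2.5 69 -1" --pt "-0.005 0.004 0 0 2.5 78 -1" --pt "-0.005 0.004 0 0 2.5 84 -1" --pt "-0.005 0.004 0 0 2.5 87 -1" --pt "-0.005 0.004 0 0 2.5 88 -1" --pt "-0.005 0.004 0 0 2.5 88 -1" --pt "-0.005 0.004 0 0 2.5 88 -1"

```text
time: 13.8
ee_pos: [0.5079, -0.0749, 0.0574]
eef_rot: [0.965, 0.261, 0.001, 0.001]
ft_force: [1.5, 2.9, 3.9]
width: 0.0007
grip_force: 2.1
```

```bash
python3 - <<'E'
from h import *
T=tool(0,30);go(((.507,-.0755,.0545),T)); print(status.read_state()['ft_force'])
E
```

```text
t 13.8 now [ 0.5079 -0.0749  0.0574] zaxis [ 0.003 -0.001 -1.   ] yaxis [ 0.504 -0.863  0.002] w 0.0007
(0.507, -0.0755, 0.0545) -> [0.002, -0.002, 0.005] [-1.1, 0.1, 2.9]
[1.50858361 2.91196745 3.94434236]
```

Contact, with about 4 N on the spring. A few mm more to bottom out.

Request:
jog_arm --pt "0 0 0 0 0 1 -1" --pt "0 0 0 0 0 2 -1" --pt "0 0 0 0 0 2.5 -1" --pt "0 0 0 0 0 2.5 -1" --pt "0 0 0 0 0 2.5 -1"

```text
time: 14.3
ee_pos: [0.5079, -0.075, 0.0561]
eef_rot: [0.965, 0.261, 0.001, 0.001]
ft_force: [-5.3, 2.8, 27.3]
width: 0.0006
grip_force: 13.5
```

The red key bottomed out at z = 0.056 with 27 N. Lift off, then over to the green key.

Request:
jog_arm --pt "0 0 0 0 0 -20 -1" --pt "0 0 0 0 0 -60 -1" --pt "0 0 0 0 0 -60 -1" --pt "0 0 0 27 -47 -60 -1" --pt "0 0 0 54.5 -94 -60 -1" --pt "0 0 0 54.5 -94 -60 -1" --pt "0 0 0 54.5 -94 -60 -1" --pt "0 0 0 54.5 -94 -60 -1"

```text
time: 15.1
ee_pos: [0.5064, 0.0318, 0.1135]
eef_rot: [0.965, 0.261, -0.0, 0.001]
ft_force: [0.4, -1.3, -0.8]
width: 0.0002
grip_force: 0.0
```

```bash
python3 - <<'E'
from h import *
T=tool(0,30);go(((.5075,.034,.075),T),((.5075,.034,.0545),T)); print(status.read_state()['ft_force'])
E
```

```text
t 15.1 now [0.5064 0.0318 0.1135] zaxis [-0.    -0.002 -1.   ] yaxis [ 0.503 -0.864  0.002] w 0.0002
(0.5075, 0.034, 0.075) -> [0.002, 0.001, 0.004] [2.1, -1.4, 38.5]
(0.5075, 0.034, 0.0545) -> [0.002, 0.001, 0.004] [2.1, -1.4, 59.0]
[ 0.38109138 -1.25144324 -0.77306387]
```

Request:
jog_arm --pt "0 0 0 2 -1.5 20 -1" --pt "0 0 0 2 -1.5 40 -1" --pt "0 0 0 2 -1.5 48 -1" --pt "0 0 0 2 -1.5 54 -1" --pt "0 0 0 2 -1.5 57 -1" --pt "0 0 0 2 -1.5 58.5 -1" --pt "0 0 0 2 -1.5 59.5 -1" --pt "0 0 0 2 -1.5 59.5 -1" --pt "0 0 0 2 -1.5 59.5 -1"

```text
time: 16.0
ee_pos: [0.5079, 0.0346, 0.0562]
eef_rot: [0.965, 0.261, -0.0, 0.002]
ft_force: [-8.8, -5.7, 19.9]
width: 0.0004
grip_force: 10.3
```

The green key bottomed out too, with 20 N at z = 0.056. I retreat and check.

Request:
jog_arm --pt "0 0 0 0 0 -20 -1" --pt "0 0 0 0 0 -70 -1" --pt "0 0 0 -30 0 -120 -1" --pt "0 0 0 -60 0 -170 -1" --pt "0 0 0 -60 0 -170 -1" --pt "0 0 0 -60 0 -170 -1" --pt "0 0 0 -60 0 -170 -1"

```text
time: 16.7
ee_pos: [0.4561, 0.0049, 0.2247]
eef_rot: [0.965, 0.26, 0.001, 0.002]
ft_force: [-0.3, -0.9, -0.5]
width: 0.0002
grip_force: 0.0
```

```bash
python3 - <<'E'
from h import *
s=status.read_state(); print(s['ee_pos'],s['ft_force'])
a=snap('side','d6.png'); W=cloud(a); H=cv2.cvtColor(a['image'],cv2.COLOR_RGB2HSV).astype(int); h=H[...,0]
box=(W[...,0]>.47)&(W[...,0]<.54)&(abs(W[...,1]+.02)<.1)&(W[...,2]<.09)&(H[...,1]>140)
for n,m in dict(red=(h<8)|(h>172),yel=(h>20)&(h<32),grn=(h>45)&(h<80)).items(): g=m&box; print(n,g.sum(),np.median(W[g],0).round(4))
m=(h>14)&(h<32)&(H[...,1]>90)&(np.linalg.norm((W-C)[...,:2],axis=2)<.12)&(W[...,2]<.09)
print('nuts',m.sum(),np.percentile(W[m][:,2],[5,50,95]))
E
```

```text
[0.4560761  0.00493802 0.22469643] [-0.29557252 -0.91082716 -0.47918201]
red 57 [ 0.5066 -0.0696  0.0616]
yel 64 [ 0.5077 -0.0126  0.0611]
grn 56 [0.5076 0.0405 0.0616]
nuts 234 [0.02352685 0.0362597  0.04160985]
```

All three keys are up, the tube lies flat in the crate and the arm is clear.

```bash
python3 -c "
from bench import order; print(order.close_job())"
```

```text
the job is handed in; nothing more can be done
None
```

The failed tube is lying flat on the bottom of the red crate, the red key and then the green key were each pressed fully and are back up, and the job is handed in; the hand-in gave no verdict back.

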